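Let the orange ball out of the two-lane dispenser into its tray

ROBOT

A 6-joint arm with a two-finger parallel gripper is mounted at the origin on the work surface. World frame = base frame: x ahead of the robot, y to its left, z up, the work surface at z = 0. Lengths are in mm, angles in rad, forces in N, time in s.
With the tool pointing down it reaches from about 375 to 900 mm from the base axis. Payload 3.1 kg.
Tool frame: the origin (TCP) lies midway between the tips of the shut fingers; the grasp point (between the pads) lies ctrl.tcp_to_grasp behind it (ctrl.tcp_to_grasp is the distance from the TCP to the grasp point, in mm); x points along the fingers, y is the direction in which the jaws open and shut, and the axes are right-handed (so a half turn about x gives the same grasp; the last joint's range is limited). The gripper opens to 87 mm and grips with 3 to 60 N. Pads are 19 mm wide; open, the fingers measure 117 mm over their backs; the gripper's body (75 mm by 190 mm) begins 51 mm behind the grasp point.
Start: joints at [1.069, 0.527, 1.433, -0, 1.181, -0.178], TCP at [198.816, 592.511, 222.548] pointing down, gripper open.
Joint ranges: [-3.08, 3.08], [-0.75, 2.2], [0.22, 2.44], [-1.43, 4.57], [0, 2.65], [-2.85, 2.85]. Speed limits (rad/s): [2.79, 2.79, 3.14, 3.14, 3.14, 3.14].

INTERFACE

Orientations are given as [roll, pitch, yaw] about the fixed x, y, z axes, in that order (R = Rz(yaw) Ry(pitch) Rx(roll)).
In Python, from cell import ctrl, viewer gives the robot as it stands. Calls block until the motion is done:
- ctrl.move_pose(position, orientation): joint-space move of the TCP to a pose.
- ctrl.movel(position, rotation=None, v=150): straight line of the TCP; rotation=None keeps the orientation; v is the mean speed in mm/s.
- ctrl.movej(angles): joint-space move.
- ctrl.move_gripper(opening, grasp_force=None): finger opening in mm; grasp_force is the grip in N (None keeps the last); returns when the fingers have stopped.
- ctrl.hold(seconds).
- ctrl.ik(position, orientation): joint angles nearest the present ones, or None.
- viewer.get_image(name): name is "side" or "top"; returns the picture (400x640x3 uint8, red, green, blue); there is no depth.
- viewer.camera_model(name): a dict with "K" (3x3 intrinsics, pixels), "dist" ([k1, k2, p1, p2, k3] as OpenCV has them; the pictures are not rectified), "pose" (4x4, takes a point from camera to world coordinates). Camera axes: x right, y down, z forward; pixel columns grow to the right and rows downward; lengths in mm; the calibration is good to about 2 mm. A picture is of the moment at which its call begins. camera_model takes no time and is no camera call.
A pose or a line that the arm cannot do raises ctrl.MotionError and nothing moves.
- ctrl.job_done(): hands the job in, once; it reports no verdict.
Trained networks look in the newest picture that a camera, given by its name, has taken for a name from the list of things; names that differ only in an ending like _2 or _b are one class to them, and where a whole thing is asked for, a point or a joint stands for the part that bears it (a point fixed in the world has none). Each returns a list of dicts, best first, with "p" (0 to 1); they miss things now and then, are a little off and sometimes report something else, mostly with a low value. They report only what shows in the picture. A call takes as long as a camera call.
- viewer.find_in(camera, query): "box" ([left, top, right, bottom] in pixels, round what is visible of it).
Readings, each from a call of its own:
- ctrl.current_time_s(): time.
- ctrl.current_joint_positions(): joint angles.
- ctrl.current_qvel(): joint speeds.
- ctrl.current_joint_efforts(): joint torques, N m.
- ctrl.current_eef_pos(): TCP position.
- ctrl.current_eef_rot(): TCP orientation.
- ctrl.current_force(): force on the tool from outside, world axes, zero at the start.
- ctrl.current_wrist_torque(): the same for the moment, N m.
- ctrl.current_grip_width(): finger opening in mm.
Only numpy, scipy, OpenCV 4.12 (cv2) and the standard library are available. Lean on these libraries where they do the work, as an engineer would, in place of code of your own. Each camera call takes 0.05 s, during which the arm holds its last target. There are 200 camera calls.

TASK

On the bench a two-lane dispenser holds one orange and one blue ball behind red gates. Push the red catch tray sideways by its tab until it stands in front of the orange ball's lane, then press that lane's yellow lever pad all the way down so that its gate lifts and the ball rolls into the tray, and let go of the lever so that the gate comes back down. Do not touch either ball, keep the blue one in its lane, and leave the other things on the bench where they are.

Things in the scene. Friction and masses are not known exactly. Their poses are not given: they have to be found in the camera images.
- dispenser: Fixed two-lane ball dispenser, grey, blue and aluminium; origin on the bench under its middle; x away from the robot (uphill along the lanes), y left, z up. Lanes 30 mm wide at y = +35 (left) and -35 mm (right), open on top, sloping 12 degrees to a lip at x -80, z 55 mm; gates at x = -72; back end (x 70) 110 mm high, the highest fixed part. Lever posts at y +-105, x -54 to 12, 96 mm high.
- left_lever (a joint): Left lane's rocking lever on a shaft along the dispenser's x at y +105, z 88 mm. 0 = at rest, gate down; 0.45 rad = yellow pad on its outer end pressed fully down, red gate on its inner end swung up. The ball passes from about 0.33 rad; press to the end stop. Sprung: the pad takes about 2 N to start, 4.5 N at the end, and returns by itself.
- right_lever (a joint): Rocking lever of the right lane, the mirror image: shaft at y = -105 mm, yellow pad outermost at y = -170 mm; same values.
- left_pad (a point): Centre of the top face of the left lever's yellow press pad (44 x 40 mm, 10 mm thick): at rest 96 mm above the bench, at x -12, y +170 mm in the dispenser's frame. Fully pressed it has sunk about 29 mm, moved a few mm towards the shaft and tilted 0.45 rad, outer edge down. Free space beneath.
- right_pad (a point): Centre of the top face of the right lever's yellow press pad, the mirror image at x = -12, y = -170 mm.
- tray (a joint): Sideways position (m) of the red catch tray on its rail: its centre's y in the dispenser's frame, so 0.035 is in front of the left lane, -0.035 in front of the right lane. Range -0.08 to 0.17; it always starts left of the left lane. It slides stiffly (about 2 N) and stays where it is left.
- tray_floor (a point): Centre of the inner floor of the red catch tray, 16 mm above the bench; axes as the dispenser's. The tray is open on top, 85 (x) x 80 (y) x 34 mm outside, walls and floor 4 mm, its underside 12 mm above the bench, centred at x = -105 mm in the dispenser's frame.
- tray_tab (a point): Centre of the top edge of the black upright tab on the tray's robot side, 54 mm above the bench. The tab is a plate 8 mm thick across y, 30 mm along x (x = -147 to -177 mm in the dispenser's frame), 42 mm high, its foot 12 mm above the bench; push on its flat left or right side.
- orange_ball: Orange ball, 25 mm across, origin at its centre; starts at rest behind the gate of one lane (left or right by chance), its centre 72 mm above the bench, at x = -57 mm in the dispenser's frame.
- blue_ball: Blue ball, 25 mm across, origin at its centre; starts behind the gate of the other lane and must stay there.
- spray_can: Bystander: small yellow spray can, 52 mm across, 110 mm high, standing right of the dispenser; origin at the centre of its underside.
- screwdriver: Bystander: screwdriver lying on the bench to the right, about 200 mm long along its x axis; origin near its middle on the bench.
- tape_roll: Bystander: black roll of tape lying flat on the left, 90 mm across, 24 mm high; origin at the centre of its underside.
- socket: Bystander: steel wrench socket standing on the left, 28 mm across, 42 mm high; origin at the centre of its underside.

How it is judged:
By the outcome, as a careful person would: the job done as asked, in the order asked, and still so for the second after the job is handed in, with the robot touching nothing.
It also fails if it takes over 48 s, if anything falls off the work surface, if the arm or the gripper's body presses on something with over 40 N, if the wrist force passes 120 N, or if a joint passes its speed limit or range.

## Working session

There is one attempt and no reset: what is moved stays moved. The work goes in short steps, each a Python script; the robot and the scene stay as the last script left them, time stands still between calls to the robot, and variables do not carry over. Pictures are saved under pics/ and viewed, on a budget of 10 in all, crops included, one or two more only if the job needs it, and the job is handed in when it is done.

```bash
mkdir -p pics
python3 - <<'E'
from cell import ctrl, viewer
import cv2, numpy as np
for c in("top","side"):
    im=viewer.get_image(c); cv2.imwrite(f"pics/{c}0.png",im[:,:,::-1])
    m=viewer.camera_model(c); print(c,np.round(m["K"],1).tolist(),np.round(m["dist"],3),np.round(m["pose"],3).tolist())
    for q in("dispenser","left_pad","right_pad","tray","tray_tab","orange_ball","blue_ball","spray_can","tape_roll","socket","screwdriver"):
        print(q,[(np.round(d["box"]).tolist(),round(d["p"],2)) for d in viewer.find_in(c,q)[:3]])
print(ctrl.current_time_s(),ctrl.current_eef_rot(),ctrl.tcp_to_grasp)
E
```

```text
top [[388.5, 0.0, 322.7], [0.0, 388.5, 199.7], [0.0, 0.0, 1.0]] [-0.089  0.     0.     0.     0.   ] [[0.01, -0.997, 0.077, 484.485], [-1.0, -0.009, 0.013, 2.912], [-0.013, -0.077, -0.997, 1141.881], [0.0, 0.0, 0.0, 1.0]]
dispenser []
left_pad [([250.0, 191.0, 314.0, 220.0], 0.78), ([267.0, 217.0, 301.0, 251.0], 0.53)]
right_pad [([331.0, 176.0, 395.0, 215.0], 0.95), ([452.0, 192.0, 464.0, 248.0], 0.46), ([254.0, 186.0, 316.0, 222.0], 0.29)]
tray [([266.0, 215.0, 299.0, 252.0], 0.72)]
tray_tab [([267.0, 215.0, 299.0, 251.0], 0.85)]
orange_ball [([268.0, 216.0, 297.0, 255.0], 0.53), ([333.0, 206.0, 341.0, 210.0], 0.48)]
blue_ball []
spray_can [([442.0, 147.0, 474.0, 171.0], 0.71)]
tape_roll [([185.0, 164.0, 218.0, 191.0], 0.84)]
socket [([184.0, 162.0, 218.0, 191.0], 0.55)]
screwdriver [([452.0, 216.0, 465.0, 247.0], 0.86)]
side [[480.1, 0.0, 313.8], [0.0, 480.1, 200.3], [0.0, 0.0, 1.0]] [0.015 0.    0.    0.    0.   ] [[-0.986, -0.103, 0.129, 413.081], [-0.165, 0.562, -0.811, 1019.119], [0.011, -0.821, -0.571, 781.801], [0.0, 0.0, 0.0, 1.0]]
dispenser [([268.0, 156.0, 375.0, 285.0], 0.77)]
left_pad [([292.0, 195.0, 330.0, 247.0], 0.93), ([326.0, 230.0, 378.0, 266.0], 0.41)]
right_pad [([302.0, 157.0, 334.0, 189.0], 0.71)]
tray [([327.0, 228.0, 378.0, 269.0], 0.71)]
tray_tab [([324.0, 229.0, 377.0, 263.0], 0.82)]
orange_ball [([305.0, 156.0, 333.0, 194.0], 0.46)]
blue_ball [([320.0, 205.0, 327.0, 211.0], 0.44)]
spray_can [([290.0, 117.0, 309.0, 157.0], 0.93), ([326.0, 230.0, 377.0, 267.0], 0.35)]
tape_roll [([227.0, 305.0, 273.0, 344.0], 0.96)]
socket [([231.0, 303.0, 274.0, 346.0], 0.61)]
screwdriver [([292.0, 198.0, 331.0, 247.0], 0.71), ([327.0, 143.0, 376.0, 159.0], 0.59)]
1.2 [-1.06216489  1.57078329 -1.38594722] 18.700000000000003
```

View pics/top0.png

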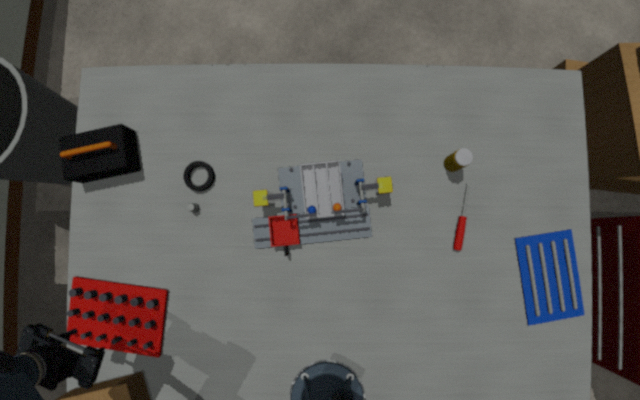

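View pics/side0.png

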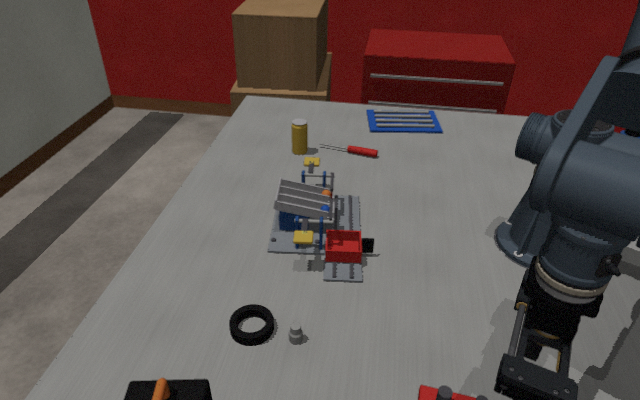

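Top view: the orange ball is at about (337,208), in the right lane, and blue is at (312,210). The pads are at (260,198) and (385,185), the tray at (285,232) and its tab at (288,252). The side view agrees. Next I'll fit the dispenser pose from colour centroids.

```bash
cat > h.py <<'E'
from cell import ctrl, viewer
import cv2, numpy as np
from scipy.optimize import least_squares
def proj(c,P):
    m=viewer.camera_model(c); T=np.linalg.inv(m["pose"])
    return cv2.projectPoints(np.atleast_2d(P).astype(float),cv2.Rodrigues(T[:3,:3])[0],T[:3,3],np.array(m["K"]),np.array(m["dist"],float))[0][:,0]
def blob(im,lo,hi,box):
    h=cv2.cvtColor(im,cv2.COLOR_RGB2HSV); M=cv2.inRange(h,lo,hi); l,t,r,b=box
    K=np.zeros_like(M);K[t:b,l:r]=M[t:b,l:r]
    n,_,s,c=cv2.connectedComponentsWithStats(K)
    i=1+np.argmax(s[1:,4]) if n>1 else 0
    return c[i],s[i].tolist()
def D2W(p,P):
    x,y,a=p; P=np.atleast_2d(P); c,s=np.cos(a),np.sin(a)
    return np.c_[x+c*P[:,0]-s*P[:,1],y+s*P[:,0]+c*P[:,1],P[:,2]]
E
python3 - <<'E'
from h import *
Y=((22,120,90),(35,255,255)); O=((5,140,90),(18,255,255)); B=((100,120,50),(125,255,255))
t=cv2.cvtColor(cv2.imread("pics/top0.png"),4); s=cv2.cvtColor(cv2.imread("pics/side0.png"),4)
obs=[("top",t,Y,(245,180,275,215),(-12,170,95)),("top",t,Y,(370,172,400,200),(-12,-170,95)),
("top",t,O,(328,198,350,218),(-57,-35,76)),("top",t,B,(305,203,320,217),(-57,35,76)),
("side",s,Y,(285,225,320,248),(-12,170,93)),("side",s,Y,(300,154,325,170),(-12,-170,93)),
]
o=[]
for c,im,r,b,P in obs:
    q=blob(im,*r,b); print(c,P,np.round(q[0],1),q[1]); o.append(q[0])
f=lambda p:np.concatenate([(proj(c,D2W(p,P))[0]-q)*(1 if abs(P[1])>100 else .3) for (c,_,_,_,P),q in zip(obs,o)])
R=least_squares(f,[500,0,.1],x_scale=[10,10,.1],loss="soft_l1"); p=R.x; print(p,np.round(f(p),1).reshape(-1,2).tolist())
np.save("p.npy",p)
R1=((0,150,90),(4,255,255))
q=blob(t,*R1,(255,205,315,255)); print("red",q)
for y in(80,90,100,110,120): print(y,proj("top",D2W(p,(-105,y,30))).round(1),proj("top",D2W(p,(-162,y,54))).round(1),proj("side",D2W(p,(-162,y,54))).round(1))
# overlay
for c,im in(("top",t),("side",s)):
    v=im[:,:,::-1].copy()
    for P in [(-12,170,96),(-12,-170,96),(-57,-35,72),(-57,35,72),(70,55,110),(70,-55,110),(-80,-50,55),(-80,50,55)]:
        cv2.circle(v,tuple(int(k) for k in proj(c,D2W(p,P))[0].round()),1,(0,255,0),-1)
    v=v[130:280,230:430]; cv2.imwrite(f"pics/{c}1.png",cv2.resize(v,None,fx=4,fy=4,interpolation=2))
a=cv2.imread("pics/top1.png");b=cv2.imread("pics/side1.png");cv2.imwrite("pics/ov.png",cv2.resize(np.r_[a,b],None,fx=.5,fy=.5))
E
```

```text
top (-12, 170, 95) [260.  197.9] [253, 190, 16, 16, 199]
top (-12, -170, 95) [384.5 184.9] [377, 177, 16, 17, 222]
top (-57, -35, 76) [336.7 207. ] [333, 204, 8, 7, 45]
top (-57, 35, 76) [311.4 209.4] [308, 206, 8, 7, 45]
side (-12, 170, 93) [302.8 236.4] [294, 230, 19, 13, 227]
side (-12, -170, 93) [311.2 160.8] [304, 157, 16, 9, 98]
[6.00651720e+02 1.96087120e+01 1.12761075e-01] [[0.1, -0.3], [0.2, -0.3], [0.0, -0.1], [-0.0, -0.0], [0.2, 0.3], [0.3, 0.4]]
red (array([283.67076503, 231.23224044]), [269, 216, 31, 30, 732])
80 [[298.1 228.4]] [[299.5 248.8]] [[366.7 228.4]]
90 [[294.6 228.8]] [[295.9 249.1]] [[366.8 230.9]]
100 [[291.2 229.1]] [[292.4 249.5]] [[367.  233.5]]
110 [[287.7 229.5]] [[288.8 249.8]] [[367.2 236.1]]
120 [[284.2 229.9]] [[285.2 250.2]] [[367.3 238.7]]
```

View pics/ov.png

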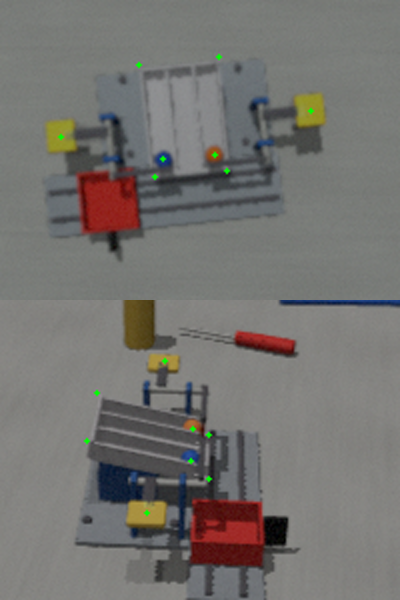

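Orange is in the right lane and the fit residuals are about 0.3 px. The tab is at y≈+116. I'll straddle it with the gripper open 50 mm and push it right with the left finger.

```bash
cat >> h.py <<'E'
def W(x,y,z): return D2W(np.load("p.npy"),(x,y,z))[0]
def shot(n,crop=(230,130,430,280)):
    l,t,r,b=crop; o=[]
    for c in("top","side"):
        im=viewer.get_image(c); cv2.imwrite(f"pics/{n}_{c}.png",im[:,:,::-1]); o.append(im[t:b,l:r,::-1])
    cv2.imwrite(f"pics/{n}.png",cv2.resize(np.r_[o[0],o[1]],None,fx=2,fy=2,interpolation=2))
E
python3 - <<'E'
from h import *
a=np.load("p.npy")[2]; rot=[0,np.pi/2,a]
ctrl.move_gripper(50)
ctrl.move_pose(W(-166,116,130),rot); print(ctrl.current_joint_positions())
ctrl.movel(W(-166,116,36),v=80); print(ctrl.current_force())
ctrl.movel(W(-166,60,36),v=80); print(ctrl.current_force(),ctrl.current_grip_width())
ctrl.movel(W(-166,-56,36),v=80); print(ctrl.current_force(),ctrl.current_grip_width(),ctrl.current_eef_pos()-W(-166,-56,36))
ctrl.movel(W(-166,-48,36),v=60); print(ctrl.current_force())
ctrl.movel(W(-166,-48,150),v=150)
ctrl.move_pose(W(-12,-170,200),[0,np.pi/2,a-np.pi/2]); ctrl.move_gripper(0)
print(ctrl.current_joint_positions(),ctrl.current_time_s())
shot("a")
E
```

```text
[ 1.32989518e-02  4.42950313e-01  1.97932302e+00  1.76786827e-04
  7.18585496e-01 -1.67102685e+00]
[ 0.16504453 -0.78787064 -0.51613679]
[ 0.66050946 -0.07357568  0.21816806] 50.150824138036626
[ 0.06418571 -0.34104296 -0.073558  ] 49.92920595424983 [-0.0851237   0.17034366  0.01946824]
[-0.41942987 -0.29693623 -0.48796736]
[-4.21138083e-01  5.54100334e-01  1.45241605e+00 -5.42129322e-06
  1.13507860e+00 -5.33912929e-01] 11.4083
```

View pics/a.png

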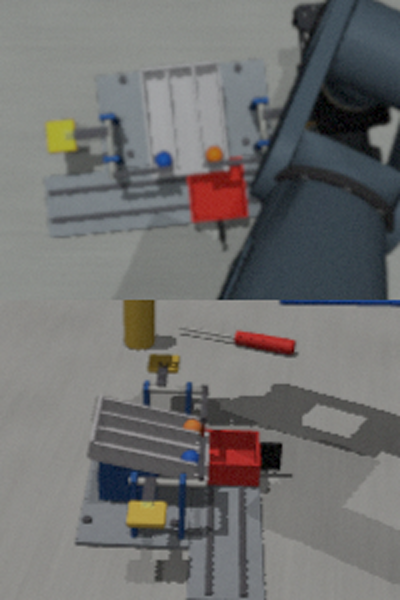

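The tray now stands in front of the orange ball, with its tab at about (341,247) in the top picture. I'll check its y numerically, then press with force readings.

Run:
```python
from h import *
p=np.load("p.npy")
def red(f,c,box):
    return blob(cv2.cvtColor(cv2.imread(f),4),(0,150,90),(4,255,255),box)
print("before",red("pics/top0.png","top",(255,205,315,255)),"after",red("pics/a_top.png","top",(315,218,360,255)))
for y in(-25,-35,-45): print(y,proj("top",D2W(p,[(-105,y-40,46),(-105,y+40,46),(-162,y,54)])).round(1).tolist(),proj("side",D2W(p,[(-162,y-4,33),(-162,y+4,33)])).round(1).tolist())
print(ctrl.current_eef_pos()-W(-12,-170,200))
ctrl.movel(W(-12,-170,104),v=120); f0=ctrl.current_force(); print(f0)
ctrl.movel(W(-12,-170,80),v=60); print(ctrl.current_force()-f0)
for z in(76,73,71,69,67,65):
    ctrl.movel(W(-12,-170,z),v=40); ctrl.hold(.1); d=ctrl.current_force()-f0; print(z,d.round(1),(ctrl.current_eef_pos()-W(-12,-170,z)).round(1))
    if d[2]>14: break
ctrl.hold(.8); shot("b"); print(ctrl.current_time_s())
```

```text
before (array([283.67076503, 231.23224044]), [269, 216, 31, 30, 732]) after (array([338.33560477, 228.3867121 ]), [324, 218, 30, 23, 587])
-25 [[348.9, 223.1], [320.6, 226.0], [337.0, 244.9]] [[364.6, 209.3], [364.7, 211.1]]
-35 [[352.4, 222.7], [324.2, 225.7], [340.5, 244.5]] [[364.5, 207.2], [364.6, 208.9]]
-45 [[355.9, 222.4], [327.7, 225.3], [344.1, 244.2]] [[364.3, 205.0], [364.4, 206.7]]
[-0.00263008  0.00076529 -0.03368743]
[ 0.10786345 -1.14593602  0.3316111 ]
[ 2.3670563  -0.47077804  2.51747682]
76 [ 3.2 -0.1  2.6] [ 0.4 -0.1  0.4]
73 [2.5 1.1 4.1] [-0.   0.1  0.1]
71 [1.7 1.8 3.9] [-0.2  0.2  0. ]
69 [-0.3  2.7 10.6] [-0.2  0.2  1.2]
67 [-2.   2.  18.9] [-0.1  0.3  2.8]
15.6583
```

View pics/b.png

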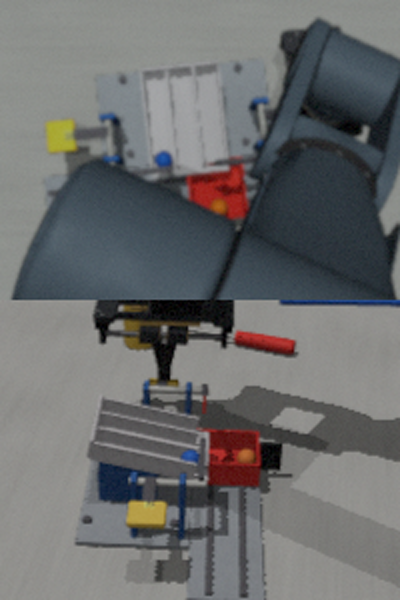

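The end stop was reached (the force jumped), and the orange ball is in the tray. Blue is still in its lane. Next I release the lever, retreat and check.

Run:
```python
from h import *
ctrl.movel(W(-12,-170,110),v=60)
ctrl.movel(W(-12,-170,230),v=150)
ctrl.movel(W(-80,-290,260),v=200)
ctrl.hold(.5); print(ctrl.current_force(),ctrl.current_time_s())
shot("c",(180,110,480,280))
for f in("top0","c_top"):
    i=cv2.cvtColor(cv2.imread(f"pics/{f}.png"),4)
    print(f,blob(i,(5,140,90),(18,255,255),(320,195,360,250)),blob(i,(22,120,90),(35,255,255),(370,172,400,200)),blob(i,(0,150,90),(4,255,255),(260,205,360,255)))
```

```text
[-0.06981391 -0.56557789  0.53723192] 18.8333
top0 (array([336.71111111, 207.        ]), [333, 204, 8, 7, 45]) (array([384.46846847, 184.92342342]), [377, 177, 16, 17, 222]) (array([283.67076503, 231.23224044]), [269, 216, 31, 30, 732])
c_top (array([339.        , 233.28378378]), [335, 229, 9, 10, 74]) (array([384.83251232, 184.91625616]), [377, 177, 16, 17, 203]) (array([338.48571429, 226.48392857]), [324, 213, 29, 28, 560])
```

View pics/c.png

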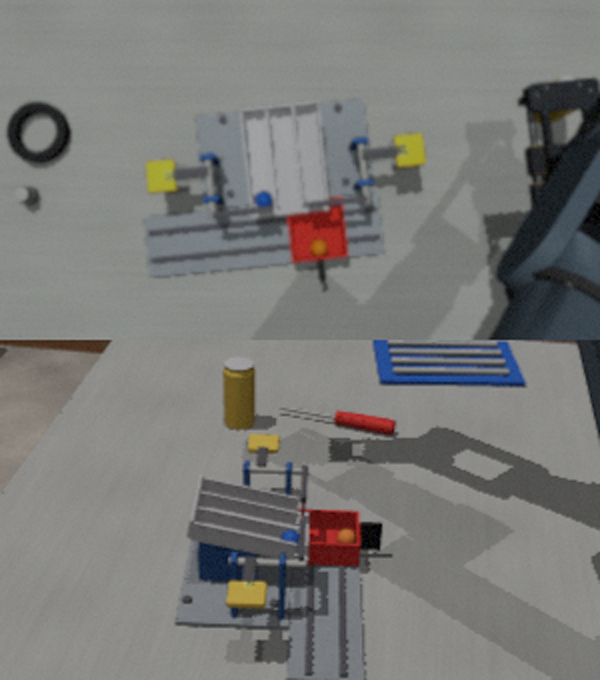

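The orange ball is in the tray at (339,233) in the top picture, blue is in its lane, the right pad is back at its rest pixel, and the bystanders look unmoved. The arm touches nothing.

```bash
python3 -c "
from cell import ctrl
ctrl.job_done(); print(ctrl.current_time_s())"
```

```text
the job is handed in; nothing more can be done
the job is handed in; nothing more can be done
```

The orange ball is in the red catch tray and the job is handed in, at about 19 s of the 48 s allowed.

- **Tray:** The orange ball was in the right lane. I pushed the tray by its tab with one finger to y ≈ -35 mm; the tab showed in the top picture within a pixel of where it should be.
- **Lever:** I pressed the right pad to its end stop. The force rose from about 4 N to 19 N there, and the ball rolled into the tray. I then let go and moved the arm clear.
- **Last checks:**
  - The orange ball lies in the tray and the blue one is still in its lane.
  - The right pad is back at its resting pixel, within 0.4 px. I took the gate as down from that and did not measure it separately.
  - The tray has not shifted, and the force on the tool is near zero.
  - The spray can, screwdriver, tape roll and socket look unmoved by eye.

No check failed. The trained networks gave some wrong boxes, such as the tray reported as the orange ball in the top view. I took positions from colour centroids checked against the pictures instead.

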